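Rack the feather-sample vials in reverse order

ROBOT

A 6-joint arm with a two-finger parallel gripper is mounted at the origin on the work surface. World frame = base frame: x ahead of the robot, y to its left, z up, the work surface at z = 0. Lengths are in m, angles in rad, forces in N, time in s.
With the tool pointing down it reaches from about 0.3 to 0.825 m from the base axis. Payload 5.4 kg.
Tool frame: the origin (TCP) lies at the very end of the fingers, on their centre line; the grasp point (between the pads) lies 19 mm behind it; z points along the fingers, y is the line along which they close (so a half turn about z gives the same grasp; the last joint's range is limited). The gripper opens to 92 mm and grips with 3 to 60 N. Pads are 20 mm wide; open, the fingers measure 128 mm over their backs; the gripper's body (75 mm by 189 mm) begins 69 mm behind the grasp point.
Start: joints at [1.114, 0.158, 1.597, -0, 1.386, -0.21], TCP at [0.14, 0.558, 0.215] pointing down, gripper open.
Joint ranges: [-2.91, 2.91], [-0.94, 2.29], [0.18, 2.7], [-1.29, 4.43], [0.17, 2.64], [-3, 3]. Speed limits (rad/s): [2.57, 2.57, 3.14, 3.14, 3.14, 3.14].

INTERFACE

Orientations are given as a rotation vector (axis times angle).
In Python, from workcell import bot gives the robot as it stands. Calls block until the motion is done:
- bot.goto(position, orientation): joint-space move of the TCP to a pose.
- bot.line_to(position, rot=None, max_speed=0.15): straight line of the TCP; rot=None keeps the orientation; max_speed is the mean speed in m/s.
- bot.set_joints(angles): joint-space move.
- bot.set_gripper(opening, newtons=None): opening from 0.0 (shut) to 1.0 (fully open); newtons is the grip in N (None keeps the last); returns when the fingers have stopped.
- bot.hold(seconds).
- bot.inverse_kinematics(position, orientation): joint angles nearest the present ones, or None.
- bot.read_camera(name): name is "scene" or "top" or "wrist"; returns a dict with "pixels" (480x640x3 uint8, blue, green, red), "fx", "fy", "cx", "cy" (pixels), "k1" (the pictures are not rectified: a ray, as slopes to the right and down, at radius r is drawn at 1 + k1 r^2 times it, then the intrinsics apply), "R" (3x3) and "t" (3): a world point X has camera coordinates R X + t. Camera axes: x right, y down, z forward; pixel columns grow to the right and rows downward; lengths in m; the calibration is good to about 2 mm. A picture is of the moment at which its call begins. There is no depth.
A pose or a line that the arm cannot do raises bot.MotionError and nothing moves.
- bot.job_done(): hands the job in; it is judged then, once.
Readings, each from a call of its own:
- bot.current_clock(): time.
- bot.current_joints(): joint angles.
- bot.current_joint_vel(): joint speeds.
- bot.current_effort(): joint torques, N m.
- bot.current_ee_pos(): TCP position.
- bot.current_tool_rot(): TCP orientation.
- bot.current_contact_force(): force on the tool from outside, world axes, zero at the start.
- bot.current_ft_torque(): the same for the moment, N m.
- bot.current_opening(): opening from 0.0 (shut) to 1.0 (fully open).
- bot.current_grip_force(): force on a finger pad.
Only numpy, scipy, OpenCV 4.12 (cv2) and the standard library are available. Lean on these libraries where they do the work, as an engineer would, in place of code of your own. Each camera call takes 0.05 s, during which the arm holds its last target. There are 200 camera calls.

TASK

Move the four feather-sample vials from the wooden field rack to the grey bench rack in reverse order, one to a cell: the vial in the cell next to the field rack's orange end goes into the bench rack's cell farthest from its orange end, and so on, so that the one farthest from orange ends up next to orange. Keep every vial upright all the way, and leave them all standing on the floors of their cells.

Things in the scene. Friction and masses are not known exactly. Their poses are not given: they have to be found in the camera images.
- field_rack: Light-wood tray holding the vials, fixed, turned any way: four cells in a row along its x axis, centres at x = +87, +29, -29, -87 mm, y = 0. Each cell 52 x 52 mm inside, open on top, floor 6 mm above the bench; walls and partitions 6 mm thick, tops at 40 mm. 64 mm wide. A bright orange block, 14 mm thick, marks the +x end (252 mm long with it). Origin: underside centre of the four-cell part; z up.
- bench_rack: Where the vials go, empty at the start: grey-painted tray with a dark floor, fixed, turned any way; same shape, sizes and axes as the field rack: four 52 x 52 mm cells at x = +87, +29, -29, -87 mm, y = 0, floor at 6 mm, wall tops at 40 mm, orange block at the +x end.
- vial_red: Upright round sample vial: white plastic body 33 mm in diameter, with a red ribbed screw cap 34 mm in diameter from 66 to 90 mm height; 90 mm tall over all, about 55 g. Origin: centre of its underside; z along its axis, up. At the start it stands on the floor of a field rack cell, up to 4 mm off its centre.
- vial_yellow: Upright round sample vial: white plastic body 33 mm in diameter, with a yellow ribbed screw cap 34 mm in diameter from 66 to 90 mm height; 90 mm tall over all, about 55 g. Origin: centre of its underside; z along its axis, up. At the start it stands on the floor of a field rack cell, up to 4 mm off its centre.
- vial_blue: Upright round sample vial: white plastic body 33 mm in diameter, with a blue ribbed screw cap 34 mm in diameter from 66 to 90 mm height; 90 mm tall over all, about 55 g. Origin: centre of its underside; z along its axis, up. At the start it stands on the floor of a field rack cell, up to 4 mm off its centre.
- vial_black: Upright round sample vial: white plastic body 33 mm in diameter, with a black ribbed screw cap 34 mm in diameter from 66 to 90 mm height; 90 mm tall over all, about 55 g. Origin: centre of its underside; z along its axis, up. At the start it stands on the floor of a field rack cell, up to 4 mm off its centre.
- clip_red: Red label clip, 26 x 16 mm, fixed on the field rack's long wall on its +y side, beside the cell where the red-capped vial starts; it stays there and shows that vial's place in the row after the vial has gone. Origin: 34 mm towards +y from that cell's centre, 40 mm above the bench; its top is at 44 mm. Axes as the field rack's.
- clip_yellow: Yellow label clip, 26 x 16 mm, fixed on the field rack's long wall on its +y side, beside the cell where the yellow-capped vial starts; it stays there and shows that vial's place in the row after the vial has gone. Origin: 34 mm towards +y from that cell's centre, 40 mm above the bench; its top is at 44 mm. Axes as the field rack's.
- clip_blue: Blue label clip, 26 x 16 mm, fixed on the field rack's long wall on its +y side, beside the cell where the blue-capped vial starts; it stays there and shows that vial's place in the row after the vial has gone. Origin: 34 mm towards +y from that cell's centre, 40 mm above the bench; its top is at 44 mm. Axes as the field rack's.
- clip_black: Black label clip, 26 x 16 mm, fixed on the field rack's long wall on its +y side, beside the cell where the black-capped vial starts; it stays there and shows that vial's place in the row after the vial has gone. Origin: 34 mm towards +y from that cell's centre, 40 mm above the bench; its top is at 44 mm. Axes as the field rack's.

How it is judged:
By the outcome, as a careful person would: the job done as asked, in the order asked, and still so for the second after the job is handed in, with the robot touching nothing.
It also fails if it takes over 99 s, if anything falls off the work surface, if the arm or the gripper's body presses on something with over 40 N, if the wrist force passes 120 N, or if a joint passes its speed limit or range.

## Working session

There is one attempt and no reset: what is moved stays moved. The work goes in short steps, each a Python script; the robot and the scene stay as the last script left them, time stands still between calls to the robot, and variables do not carry over. Pictures are saved under pics/ and viewed, at most 14 in all, crops included, and the job is handed in when it is done.

```bash
mkdir -p pics; ls
python3 - <<'E'
from workcell import bot
import cv2
for n in ("top","scene"):
    c=bot.read_camera(n); cv2.imwrite(f"pics/{n}0.png",c["pixels"]); print(n,c["fx"],c["cx"],c["cy"],c["k1"],c["R"],c["t"])
print(bot.current_tool_rot(),bot.current_clock())
E
```

```text
pics
top 566.8184125576216 307.81611053397774 236.59730016951954 -0.016073192516793934 [[-0.00522717 -0.99974287 -0.02206513]
 [-0.98554008  0.0088875  -0.16920925]
 [ 0.16936185  0.02086159 -0.98533312]] [0.014968   0.53166604 0.81891032]
scene 466.1929506044683 327.9014448649714 241.79012820853785 -0.08773952026078632 [[-0.74078176  0.67169849  0.00797003]
 [ 0.48876942  0.54710184 -0.67954693]
 [-0.46081106 -0.49950046 -0.73358875]] [ 0.40992981 -0.22470668  1.13229795]
[-3.86572114e-01 -3.11721560e+00  2.47854112e-03] 0.1
```

View pics/top0.png

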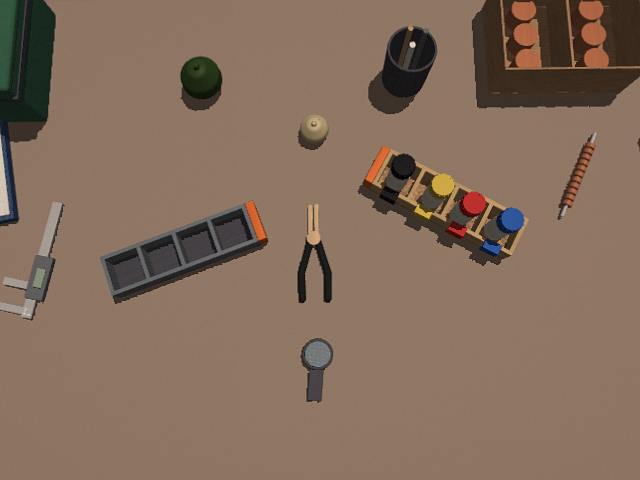

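View pics/scene0.png

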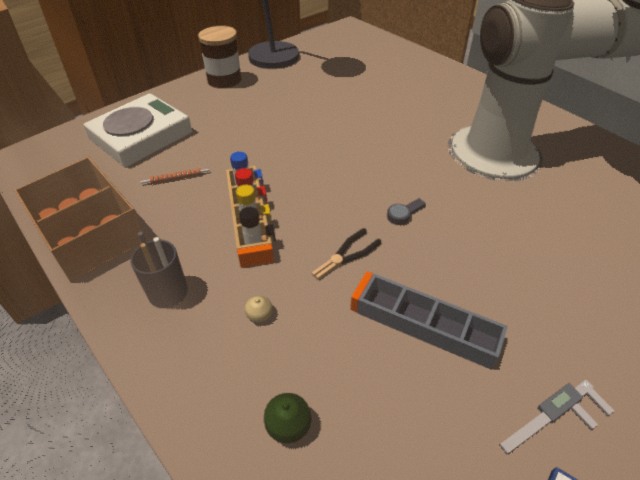

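The top view shows the field rack running from its orange end at (377,167) to (515,235), in the order black, yellow, red, blue. The bench rack's orange end is at (257,222) and its far end at (108,275). I'll make a coarse estimate from these pixels, then look with the wrist camera from nearer.

```bash
cat > h.py <<'E'
from workcell import bot
import numpy as np, cv2
from scipy.spatial.transform import Rotation as Ro
def cast(c,px,z):
    K=np.array([[c["fx"],0,c["cx"]],[0,c["fy"],c["cy"]],[0,0,1.]]); px=np.float64(px).reshape(-1,1,2)
    # forward model: d = u(1+k1 r^2)  == OpenCV k1
    u=cv2.undistortPoints(px,K,np.array([c["k1"],0,0,0,0.])).reshape(-1,2)
    R=np.array(c["R"]); o=-R.T@np.array(c["t"]); d=np.c_[u,np.ones(len(u))]@R
    return o+d*((z-o[2])/d[:,2])[:,None]
def proj(c,X):
    K=np.array([[c["fx"],0,c["cx"]],[0,c["fy"],c["cy"]],[0,0,1.]])
    return cv2.projectPoints(np.float64(X).reshape(-1,1,3),cv2.Rodrigues(np.array(c["R"]))[0],np.float64(c["t"]),K,np.array([c["k1"],0,0,0,0.]))[0].reshape(-1,2)
def down(yaw):  # tool y axis along world direction yaw (mod pi), pointing down; returns the two rotvecs
    out=[]
    for a in (yaw,yaw+np.pi):
        y=np.array([np.cos(a),np.sin(a),0]); z=np.array([0,0,-1.]); out.append(Ro.from_matrix(np.c_[np.cross(y,z),y,z]).as_rotvec())
    return out
E
python3 - <<'E'
from h import *
c=bot.read_camera("top")
for n,px in (("field",[[377,167],[515,235]]),("bench",[[257,222],[108,275]])):
    p=cast(c,px,.04)[:,:2]; d=p[0]-p[1]; print(n,p,np.linalg.norm(d),np.arctan2(d[1],d[0]))
    m=p.mean(0); yaw=np.arctan2(d[1],d[0])
    for r in down(yaw+np.pi/2):
        for dx in (0,):
            print(n,r,bot.inverse_kinematics([m[0],m[1],.3],r))
print(bot.current_joints())
E
```

```text
field [[ 0.64218526 -0.09751814]
 [ 0.53232227 -0.30500773]] 0.23478033875997853 1.0838385155501995
field [ 1.62037445 -2.69146634 -0.        ] None
field [2.69146634 1.62037445 0.        ] [-5.24537680e-01  2.36309813e-01  1.34061972e+00 -4.44089210e-16
  1.56466312e+00 -3.75798684e-02]
bench [[0.55629096 0.08970892]
 [0.47575931 0.31784925]] 0.2419366796004597 -1.2314587550690004
bench [1.81443973 2.56464673 0.        ] [ 1.58272557e-01  6.21959437e-02  1.53397707e+00 -4.44089210e-16
  1.54541964e+00 -1.81065015e-01]
bench [ 2.56464673 -1.81443973  0.        ] [ 1.58272557e-01  6.21959437e-02  1.53397707e+00 -4.44089210e-16
  1.54541964e+00  2.96052764e+00]
[ 1.11394483e+00  1.58912995e-01  1.59790323e+00  4.02783136e-05
  1.38619229e+00 -2.10068289e-01]
```

Run:
```python
from h import *
for n,p,r in (("bench",[.516,.204,.33],[1.81443973,2.56464673,0]),("field",[.587,-.201,.36],[2.69146634,1.62037445,0])):
    bot.goto(p,r); bot.hold(.2)
    c=bot.read_camera("wrist"); cv2.imwrite(f"pics/w_{n}.png",c["pixels"]); np.save(f"w_{n}.npy",c,allow_pickle=True)
    print(-c["R"].T@c["t"], c["R"][2])
print(bot.current_clock())
```

```text
[0.48835517 0.28141604 0.49955872] [ 0.0951001  -0.27156795 -0.95770915]
[ 0.62537706 -0.12792229  0.52982767] [-0.13565841 -0.25464986 -0.95747075]
4.0833
```

View pics/w_bench.png

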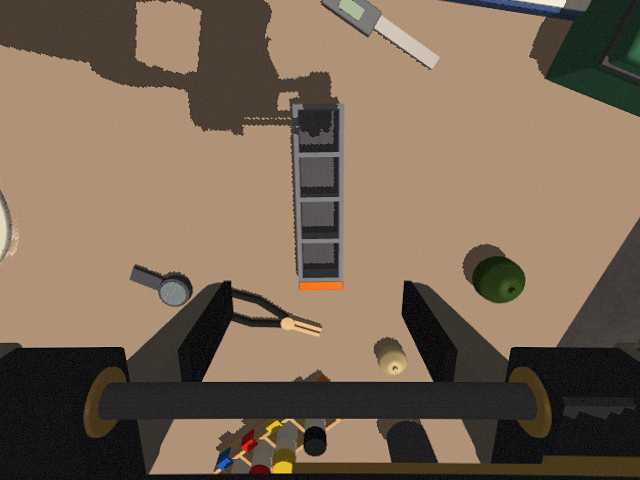

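View pics/w_field.png

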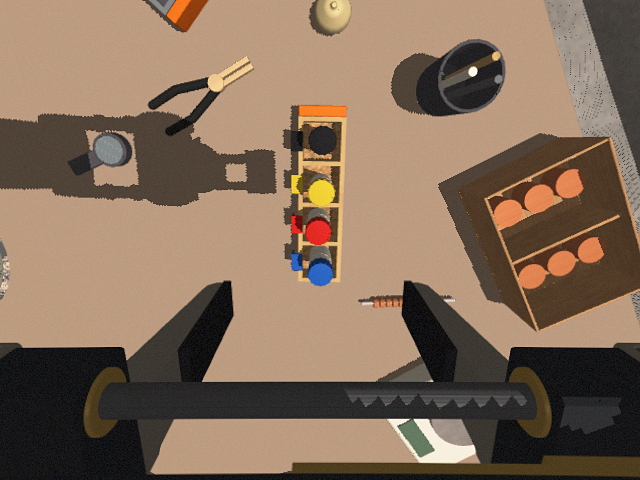

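The wrist views show both racks nearly vertical in the image. Bench: orange end (321,285), far end (319,104). Field: orange end (323,111), far end (320,281), with the caps at about (322,140), (321,193), (318,232) and (320,272). Now I'll measure with masks.

Run:
```python
from h import *
F=np.load
def cam(n): return F(f"w_{n}.npy",allow_pickle=True).item()
out={}
def big(m):
    cs,_=cv2.findContours(m.astype(np.uint8),cv2.RETR_EXTERNAL,cv2.CHAIN_APPROX_NONE); return max(cs,key=cv2.contourArea)
canv=[]
for n,roi,end in (("bench",(280,95,360,295),1),("field",(285,95,352,290),-1)):
    c=cam(n); I=c["pixels"]; hsv=cv2.cvtColor(I,cv2.COLOR_BGR2HSV).astype(int)
    H,S,V=hsv[...,0],hsv[...,1],hsv[...,2]
    R=np.zeros(H.shape,bool); R[roi[1]:roi[3],roi[0]:roi[2]]=1
    org=R&(H>5)&(H<14)&(S>190)&(V>150)
    r=cv2.minAreaRect(big(org)); bp=cv2.boxPoints(r); w=cast(c,bp,.04); 
    e=[np.linalg.norm(w[i]-w[(i+1)%4])*1e3 for i in range(4)]
    print(n,"orange px",r,"sides mm",np.round(e,1),"centre",w.mean(0).round(4))
    canv.append(cv2.resize(I[roi[1]:roi[3],roi[0]:roi[2]],None,fx=3,fy=3,interpolation=cv2.INTER_NEAREST)[:600])
    if n=="field":
        X=I.astype(int); B,G,Rd=X[...,0],X[...,1],X[...,2]
        R2=R.copy(); R2[:,:305]=0; R2[:, 338:]=0
        for k,m in (("black",R2&(V<45)&(np.indices(H.shape)[0]<162)),("yellow",R2&(H>20)&(H<32)&(S>190)&(V>120)),("red",R2&((H<5)|(H>174))&(S>180)),("blue",R2&(H>100)&(H<125)&(S>160))):
            x,y,ww,hh=cv2.boundingRect(big(m)); print(k,(x,y,ww,hh),cast(c,[x+ww/2-.5,y+hh/2-.5],.084).round(4))
h=max(a.shape[0] for a in canv); cv2.imwrite("pics/crops.png",np.hstack([cv2.copyMakeBorder(a,0,h-a.shape[0],0,10,0) for a in canv]))
```

```text
bench orange px ((320.5, 285.5), (7.0, 43.0), 90.0) sides mm [61.9 11.  62.3 11. ] centre [0.5597 0.0932 0.04  ]
field orange px ((322.397216796875, 110.59706115722656), (47.03794860839844, 10.481436729431152), 1.6365771293640137) sides mm [12.9 62.1 12.9 62.7] centre [ 0.6483 -0.0985  0.04  ]
black (309, 126, 27, 29) [[ 0.6301 -0.1309  0.084 ]]
yellow (308, 179, 27, 27) [[ 0.5992 -0.1872  0.084 ]]
red (305, 217, 27, 28) [[ 0.5718 -0.2308  0.084 ]]
blue (308, 258, 25, 28) [[ 0.547 -0.284  0.084]]
```

View pics/crops.png

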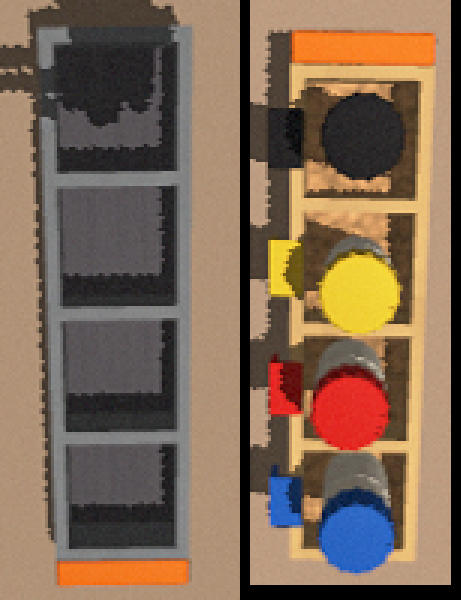

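The crops give the wall-top corners clearly. In bench crop pixels, the far end is (37,27)/(191,27), the orange seam (57,559)/(189,559), and the partitions lie at rows 179, 313 and 437. I'll fit a rigid pose to these, and check it against the top camera.

```bash
cat > fit.py <<'E'
from h import *
def rigid(m,w):
    mc,wc=m.mean(0),w.mean(0); A=(m-mc).T@(w-wc); th=np.arctan2(A[0,1]-A[1,0],A[0,0]+A[1,1])
    R=np.array([[np.cos(th),-np.sin(th)],[np.sin(th),np.cos(th)]]); t=wc-R@mc
    return th,t,(w-(m@R.T+t))*1e3
def P(a,x0,y0): return np.float64(a)/3+[x0-.33,y0-.33]
if __name__=="__main__":
    cb=np.load("w_bench.npy",allow_pickle=True).item(); cf=np.load("w_field.npy",allow_pickle=True).item()
    T=bot.read_camera("top")
    # bench: orange at image bottom ; +x down in image. image left -> sign of y found below
    pb=P([[37,27],[191,27],[57,559],[189,559],[(48+190)/2,179],[(52+190)/2,313],[(56+190)/2,437]],280,95)
    w=cast(cb,pb,.04)[:,:2]
    s=1; m=np.array([[-119,-32*s],[-119,32*s],[119,-32*s],[119,32*s],[-58,0],[0,0],[58,0]])/1e3
    th,t,e=rigid(m,w); print("bench",th,t,"\n",e.round(1)); 
    # field crop starts x=250 in the canvas
    pf=P([[291-250,66],[435-250,66],[290-250,558],[414-250,558],[(291+430)/2-250,206],[(291+425)/2-250,330],[(291+420)/2-250,447]],285,95)
    wf=cast(cf,pf,.04)[:,:2]
    m2=np.array([[119,32],[119,-32],[-119,32],[-119,-32],[58,0],[0,0],[-58,0]])/1e3
    th2,t2,e2=rigid(m2,wf); print("field",th2,t2,"\n",e2.round(1))
    caps=np.array([[.6301,-.1309],[.5992,-.1872],[.5718,-.2308],[.547,-.284]])
    R=lambda a:np.array([[np.cos(a),-np.sin(a)],[np.sin(a),np.cos(a)]])
    print("caps in rack",((caps-t2)@R(th2)*1e3).round(1))
    np.savez("pose.npz",bt=t,bth=th,ft=t2,fth=th2,caps=caps)
    I=T["pixels"].copy(); I=cv2.resize(I,None,fx=3,fy=3)
    def dr(a,tt,pts,z):
        for q in proj(T,np.c_[pts@R(a).T+tt,np.full(len(pts),z)]): cv2.circle(I,tuple(int(v) for v in (q*3+1)),3,(0,255,0),-1)
    dr(th,t,m,.04); dr(th2,t2,m2,.04)
    for q in proj(T,np.c_[caps,np.full(4,.096)]): cv2.circle(I,tuple(int(v) for v in (q*3+1)),3,(255,0,255),-1)
    cv2.imwrite("pics/chk.png",np.vstack([I[580:920,270:870],cv2.copyMakeBorder(I[430:790,1070:1600],0,0,0,70,0)][:1]+[I[520:780,1070:1670]]))
E
python3 fit.py
```

```text
bench -1.2133350946263775 [0.51630709 0.2111094 ] 
 [[-0.3 -0.1]
 [-0.4 -1.3]
 [-0.3  0.9]
 [-0.6 -0.3]
 [ 0.6  0.1]
 [ 0.5  0.2]
 [ 0.4  0.5]]
field 1.066917800696136 [ 0.58761115 -0.20870202] 
 [[-0.6 -1.1]
 [-0.1 -0.1]
 [ 0.3  0.5]
 [ 0.3  1.9]
 [ 0.  -0.3]
 [ 0.2 -0.2]
 [-0.  -0.6]]
caps in rack [[ 88.6   0.4]
 [ 24.4   0.2]
 [-27.    3.2]
 [-85.5  -0.8]]
```

View pics/chk.png

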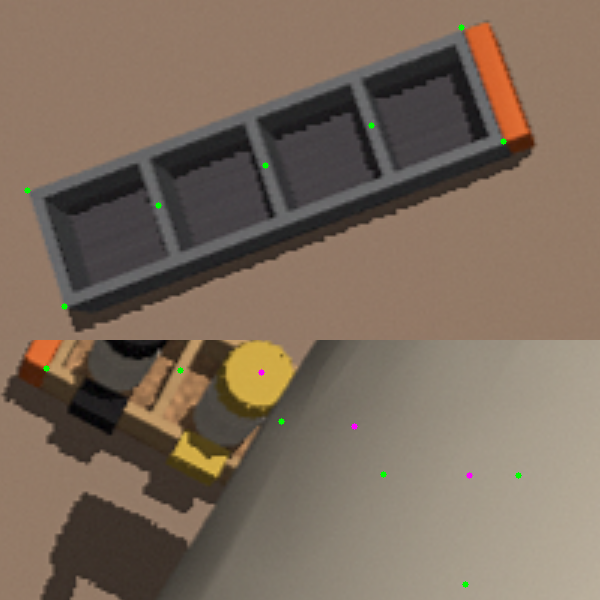

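The fit agrees with the top view to about 1.5 mm. That is enough, since the cell clearance is 9.5 mm. Next I'll move the black vial.

```bash
cat > mv.py <<'E'
from h import *
p=np.load("pose.npz"); R=lambda a:np.array([[np.cos(a),-np.sin(a)],[np.sin(a),np.cos(a)]])
def run(i,check=False):
    s=p["caps"][i]; d=R(p["bth"])@[[-.087,-.029,.029,.087][i],0]+p["bt"]
    rf=down(p["fth"]+np.pi/2)[1]; rb=down(p["bth"]+np.pi/2)[0]; U=.19
    bot.set_gripper(.62)
    bot.goto([*s,U],rf); bot.line_to([*s,.065],max_speed=.12)
    bot.set_gripper(0.,20); print(i,"open mm",bot.current_opening()*92,"grip",bot.current_grip_force())
    bot.line_to([*s,U],max_speed=.12); print("held",bot.current_opening()*92)
    bot.line_to([*d,U],rb,max_speed=.15); bot.hold(.2)
    if check: cv2.imwrite("pics/carry.png",bot.read_camera("wrist")["pixels"])
    bot.line_to([*d,.069],max_speed=.1); bot.line_to([*d,.0655],max_speed=.02)
    print("F",np.round(bot.current_contact_force(),1))
    bot.set_gripper(.55); bot.line_to([*d,U],max_speed=.15)
    print("t",bot.current_clock())
E
python3 - <<'E'
from mv import *
run(0,True)
cv2.imwrite("pics/after0.png",bot.read_camera("scene")["pixels"])
E
```

```text
0 open mm 33.693273559094145 grip 20.00023008142307
held 33.04598300127272
F [-0.2 -0.2 -1.8]
t 14.9417
```

View pics/carry.png

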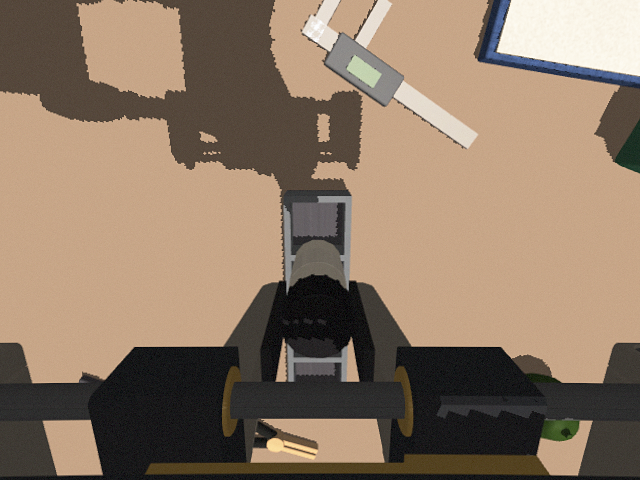

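View pics/after0.png

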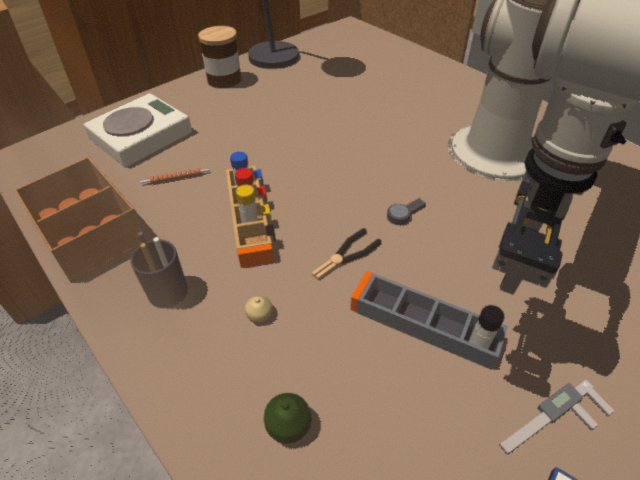

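The black vial hung upright in the carry, with its body edge at row 240 as predicted for no slip. It now stands in the bench rack's far cell at (487,327). Next come the other three, with pictures from the carry saved.

```bash
python3 - <<'E'
from mv import *
for i in (1,2,3): run(i)
E
python3 - <<'E'
from h import *
r=bot.current_tool_rot()
bot.goto([.40,.05,.35],r)
bot.hold(.3)
for n in ("top","scene"): cv2.imwrite(f"pics/end_{n}.png",bot.read_camera(n)["pixels"])
print(bot.current_clock())
E
```

```text
1 open mm 33.104562816208315 grip 20.000222702510655
held 33.089520702592495
F [ 0.   0.5 -0.1]
t 26.3167
2 open mm 33.32559397932731 grip 20.00021849933546
held 33.00088679376712
F [ 0.4  1.1 -0. ]
t 37.4583
3 open mm 33.17625346434038 grip 20.000253464095294
held 33.56345515901023
F [-0.3  0.8 -0.7]
t 48.55
49.8667
```

View pics/end_top.png

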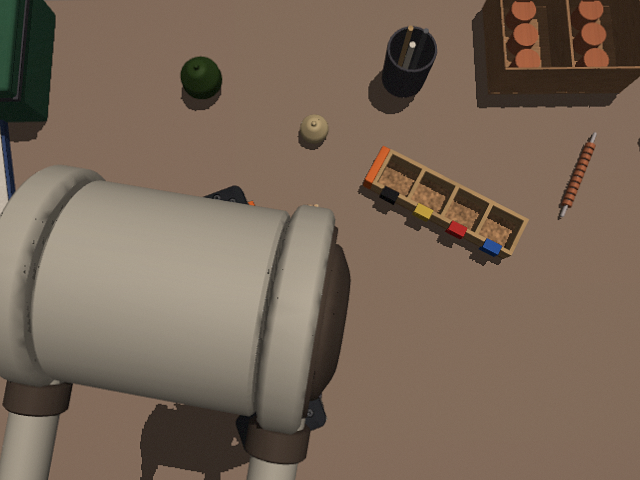

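View pics/end_scene.png

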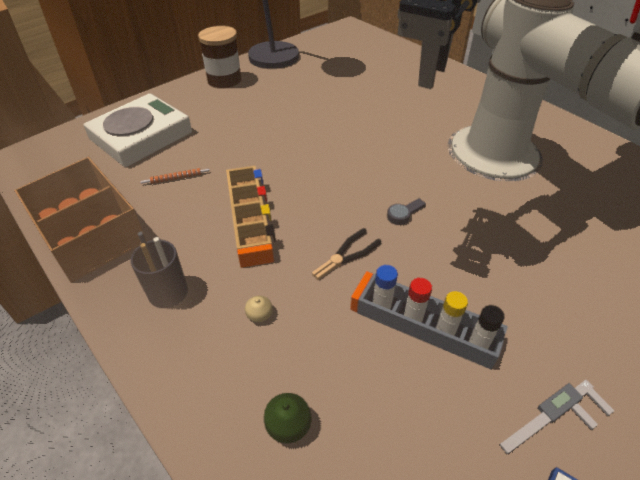

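The scene view shows all four vials upright in the bench rack: blue (385,287) next to orange, then red (418,300), yellow (453,314) and black (488,328). The field rack is empty.

```bash
python3 -c "
from workcell import bot
print(bot.job_done())"
```

```text
the job is handed in; nothing more can be done
None
```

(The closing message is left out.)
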